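# Close the draught shield and tare the balance

## Task

Tare the balance with the weighing bottle that already stands on its pan: with closed fingertips push the clear sliding door on top of the draught shield fully shut by its upright grip, then lightly press the long bar-shaped key on the front console and let it come up again. Grasp and lift nothing, do not press the round or the square key, and leave the weighing bottle on the pan and the things round the balance where they are.

Things in the scene. Friction and masses are not known exactly. Their poses are not given: they have to be found in the camera images.
- balance: White laboratory balance, fixed, 280 mm (its x, front to back) by 210 mm (its y); origin on the worktop under its centre; its front (-x) faces the robot, turned up to 0.3 rad. The front console, x -140 to -40 mm, is 45 mm high, with a dark display at x -66 mm and a row of three keys at x -110 mm, y -62, 0 and +62 mm; which key is in which place changes.
- shield_door (a joint): Opening of the shield's clear sliding door in m: 0 shut against its stop, 0.08 fully open; starts 0.05 to 0.08 open. A plate 146 x 90 mm, its top 113 mm above the worktop; it opens to the balance's +y (over the fixed roof half), is shut by pushing to -y, slides with about 1.2 N of friction and stays where it is left. Shut means less than 0.006.
- door_tab (a point): Centre of the top edge of the door's upright grey grip, 141 mm above the worktop; moves with the door. The grip stands on the middle of the door, 80 mm long (balance x), 12 mm thick (balance y), 28 mm high above the door plate. Site axes are those of the balance.
- tare_key_top (a point): Top surface centre of the long bar-shaped (tare) key (z 52 mm above the worktop when up). Same grey plastic as the others; the bar is 16 mm (balance x) by 44 mm (balance y) and stands 7 mm proud of the console; point axes are those of the balance.
- tare_key (a joint): Travel of the long bar-shaped (tare) key in m: 0 up, 0.005 fully down; spring, about 1 N to start and 5 N fully down. It counts as pressed beyond 0.0025 (about 3 N) for 0.2 s; more than 20 N is too hard.
- round_key_top (a point): Top surface centre of the round key (z 52 mm above the worktop when up). Same grey plastic as the others; 20 mm across, 7 mm proud; not to be pressed.
- round_key (a joint): Travel of the round key in m: 0 up, 0.005 fully down; spring, about 1 N to start and 5 N fully down.
- square_key_top (a point): Top surface centre of the square key (z 52 mm above the worktop when up). Same grey plastic as the others; 18 x 18 mm, 7 mm proud; not to be pressed.
- square_key (a joint): Travel of the square key in m: 0 up, 0.005 fully down; spring, about 1 N to start and 5 N fully down.
- pan (a point): Centre of the top of the steel weighing pan, 82 mm across, 36 mm above the worktop. Round it stands the clear draught shield with aluminium edges, balance x -30 to +120 mm, y -94 to +92 mm, 109 mm high (the door's stop on the -y side 115 mm); its roof is fixed over the +y half, the sliding door shuts the -y half.
- bottle_on_pan: Small stoppered glass weighing bottle with white powder, 42 mm across, 58 mm high, on the pan inside the shield; origin at the centre of its underside.
- weighing_bottle: Small stoppered glass weighing bottle, 42 mm across, 58 mm high, standing beside the balance on its left (+y); origin at the centre of its underside; to be left alone.
- bench_timer: White bench timer 58 x 62 x 19 mm with three little buttons of its own, lying at the left of the balance's front; origin at the centre of its underside; to be left alone.
- vial: Screw-cap vial, 27 mm across, 64 mm high, standing at the right (-y) of the balance; origin at the centre of its underside; to be left alone.
- petri_dish: Clear glass dish, 61 mm across, 12 mm high, at the right of the balance's front; origin at the centre of its underside; to be left alone.
- label_roll: White roll of blank labels, 56 mm across, 25 mm high, lying at the right of the balance's rear; origin at the centre of its underside; to be left alone.
- septa_box: Small white carton 50 x 70 x 26 mm, at the left of the balance's rear; origin at the centre of its underside; to be left alone.
Mind the look-alikes: they are no part of the job. What is shaped like the bottle_on_pan but orange, turquoise or yellow is not meant.

How it is judged:
By the outcome, as a careful person would: the job done as asked, in the order asked, and still so for the second after the job is handed in, with the robot touching nothing.
It also fails if it takes over 42 s, if anything falls off the work surface, if the arm or the gripper's body presses on something with over 40 N, if the wrist force passes 120 N, or if a joint passes its speed limit or range.

## Robot

A 6-joint arm with a two-finger parallel gripper is mounted at the origin on a cart in front of the work surface, level with it; the furniture and walls round the work are solid. World frame = base frame: x ahead of the robot, y to its left, z up, the work surface at z = 0. Lengths are in mm, angles in rad, forces in N, time in s.
With the tool pointing down it reaches from about 350 to 800 mm from the base axis. Payload 7.3 kg.
Tool frame: the origin (TCP) lies midway between the tips of the shut fingers; the grasp point (between the pads) lies 19 mm behind it (grip_point_offset is the distance from the TCP to the grasp point, in mm); z points along the fingers, y is the line along which they close (so a half turn about z gives the same grasp; the last joint's range is limited). The gripper opens to 85 mm and grips with 20 to 120 N. Pads are 22 mm wide; open, the fingers measure 114 mm over their backs; the gripper's body (76 mm by 85 mm) begins 54 mm behind the grasp point. The pads swing forward as they close: fully open they stand 13 mm farther back than shut.
Start: joints at [1.185, 0.342, 1.524, -0, 1.275, -0.146], TCP at [124.675, 510, 231.322] pointing down, gripper open.
Joint ranges: [-2.53, 2.53], [-0.77, 2.02], [0.04, 2.7], [-1, 4.14], [0.28, 2.66], [-3.11, 3.11]. Speed limits (rad/s): [2.57, 2.57, 3.14, 3.14, 3.14, 3.14].

## Interface

Orientations are given as a unit quaternion [w, x, y, z].
In Python, from cell import read_state, capture, sign_off, grip_point_offset gives the robot as it stands. The module is installed in compiled form; this text tells all that it offers.
- The arm moves only by the tool servo_tool, never from a script. Its argument "targets" is one flat list of numbers, 7 for each row, row after row: the closure, from 0 (fully open) to 1 (shut), then the shift along the tool's x, y, z normalised to -1 to 1, where 1 is 300 mm, then the turn, a rotation vector about the tool's x, y, z normalised to -1 to 1, where 1 is 180 degrees. A call has 1 to 12 rows; each row shifts and turns the commanded pose from where the row before left it, along the tool's axes as they then stand; what a row does not reach is not made up. A row lasts 1/12 s, in which the tool goes at most 41.7 mm and 7.16 degrees, less where a joint would pass 70% of its speed; a pose out of reach is approached as far as the arm can. A call with a number of a shift or a turn outside -1 to 1 is refused whole. A call with a gripper value outside its range is refused whole. The fingers move at their own pace and stop on an object; the grip force is fixed at half the most. Time passes only in rows, so rows that do not move let the fingers close. It gives the time, the measured TCP pose, the force, the opening and the grip force at its end, in the units of the state.
- read_state(): the state, without advancing time (a new reading comes with each control period).
- capture(name): name is "scene" or "top" or "wrist"; returns a dict with "image" (480x640x3 uint8, blue, green, red), "fovy" (degrees; the focal length in pixels is half the picture's height over the tangent of half this angle, whatever the lens; pixels are square), "cx", "cy" (the principal point, pixels), "R" (3x3) and "t" (3): a world point X has camera coordinates R X + t; the wrist camera has in their place "tool_from_camera" (4x4, takes a point from camera to tool coordinates, whose origin is the TCP and whose axes are the flange's). Camera axes: x right, y down, z forward; pixel columns grow to the right and rows downward; lengths in mm; the calibration is good to about 2 mm. A picture is of the moment at which its call begins: read the wrist's pose just before it. There is no depth.
- sign_off(): hands the job in; it is judged then, once.
The state is a dict: "time_s": time; "joint_pos": joint angles; "qd": joint speeds; "joint_torque": joint torques, N m; "tool_pos": TCP position; "tcp_rot": TCP orientation; "wrist_force": force on the tool from outside, world axes, zero at the start; "ft_torque": the same for the moment, N m; "finger_gap": finger opening in mm; "grip_force": force on a finger pad.
Only numpy, scipy, OpenCV 4.12 (cv2) and the standard library are available. Lean on these libraries where they do the work, as an engineer would, in place of code of your own. Each camera call takes 0.05 s, during which the arm holds its last target. There are 200 camera calls.

## Working session

There is one attempt and no reset: what is moved stays moved. The work goes in short steps, Python scripts to look and compute and a tool call to move; the robot and the scene stay as the last step left them, time stands still between calls to the robot, and variables do not carry over. Pictures are saved under pics/ and viewed, at most 10 in all, crops included, and the job is handed in when it is done.

Besides the shell and the picture viewer there is one more tool, called after "Request:" as name(argument=value, ...) on one line, values as JSON. servo_tool: Moves the arm, as the interface text tells. Scaled input: -1 to 1 covers 300 mm each way for a shift and 180 degrees each way for a turn. Its arguments: {"type":"object","properties":{"targets":{"type":"array","items":{"type":"number","minimum":-1,"maximum":1}}},"required":["targets"]}

```bash
mkdir -p pics; cat > h.py <<'E'
import numpy as np,cv2
from cell import *
def ray(c,u,v,z):
    f=240/np.tan(np.radians(c['fovy'])/2)
    R=np.array(c['R']);t=np.array(c['t'])
    d=R.T@np.array([(u-c['cx'])/f,(v-c['cy'])/f,1]);o=-R.T@t
    return o+d*(z-o[2])/d[2]
def px(c,X):
    f=240/np.tan(np.radians(c['fovy'])/2)
    p=np.array(c['R'])@np.array(X)+np.array(c['t'])
    return c['cx']+f*p[0]/p[2],c['cy']+f*p[1]/p[2]
E
python3 - <<'E'
from h import *
for n in('top','scene'):
    c=capture(n);cv2.imwrite(f'pics/{n}0.png',c['image']);print(n,c['fovy'],np.round(-np.array(c['R']).T@c['t']),np.round(c['R'],2).tolist())
s=read_state();print(s['tool_pos'],s['tcp_rot'],s['time_s'],s['finger_gap'])
E
```

```text
top 49.409899565294616 [ 359.   -5. 1238.] [[0.0, -1.0, -0.01], [-0.99, -0.0, -0.16], [0.16, 0.01, -0.99]]
scene 45.30254402450914 [  64. -531.  871.] [[0.73, -0.68, -0.01], [-0.49, -0.52, -0.7], [0.47, 0.51, -0.72]]
[124.53117813 509.64977727 230.70066011] [-2.01969461e-04  1.19618133e-01  9.92819724e-01 -6.76732268e-04] 0.1 85.51958089233113
```

View pics/top0.png

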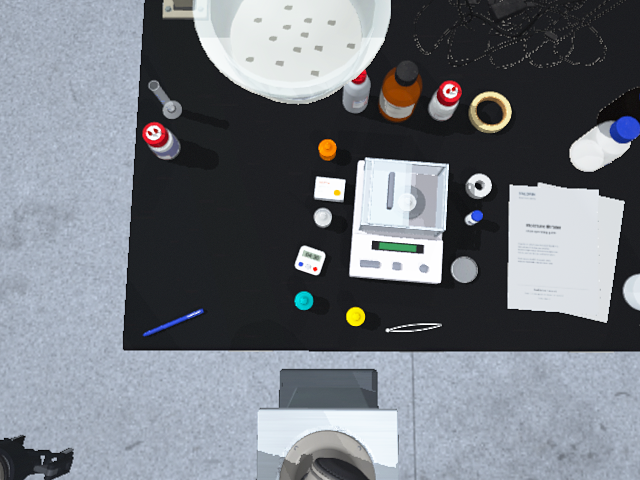

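View pics/scene0.png

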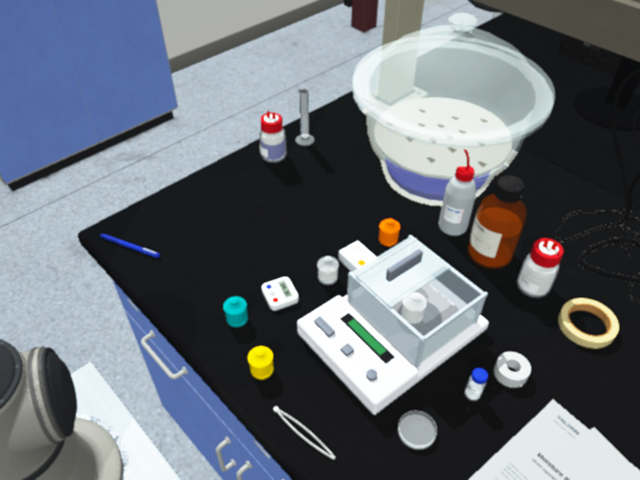

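The bar key is the left one, at about (370,264) in the top view and (324,327) in the scene view. The square key is in the middle and the round one on the right. The door grip is at about (390,190) in the top view and (404,264) in the scene view. Next I'll measure these by mask.

```bash
python3 - <<'E'
from h import *
c=capture('top');im=c['image'];g=cv2.cvtColor(im,cv2.COLOR_BGR2GRAY)
def blobs(x0,y0,x1,y1,lo,hi,z,amin):
    m=np.zeros_like(g);m[y0:y1,x0:x1]=cv2.inRange(g,lo,hi)[y0:y1,x0:x1]
    for k in cv2.findContours(m,0,2)[0]:
        if cv2.contourArea(k)>amin:
            r=cv2.minAreaRect(k);M=cv2.moments(k);u,v=M['m10']/M['m00'],M['m01']/M['m00']
            print(np.round([u,v]),np.round(r[1],1),round(r[2]),np.round(ray(c,u,v,z),1))
print('keys');blobs(354,256,438,276,90,190,52,20)
print('grip');blobs(380,172,402,214,80,165,141,20)
print('display');blobs(365,236,432,258,0,110,45,60)
print(g[190,375:415:1].tolist())
cv2.imwrite('pics/crop.png',cv2.resize(im[150:290,340:460],None,fx=4,fy=4,interpolation=cv2.INTER_CUBIC))
E
```

```text
keys
[423. 268.] [8.  7.2] 27 [ 471.5 -217.4   52. ]
[396. 266.] [7. 8.] 90 [ 477.  -156.2   52. ]
[369. 263.] [19.5  6.5] 4 [481.6 -94.7  52. ]
grip
[391. 193.] [ 5.7 36.3] 4 [ 626.1 -135.8  141. ]
display
[397. 247.] [51.3  8.7] 5 [ 521.4 -159.2   45. ]
[244, 244, 244, 244, 244, 244, 244, 244, 244, 245, 245, 243, 201, 123, 172, 171, 164, 151, 157, 231, 246, 243, 242, 242, 242, 242, 242, 243, 242, 236, 227, 229, 229, 230, 228, 201, 149, 151, 152, 152]
```

View pics/crop.png

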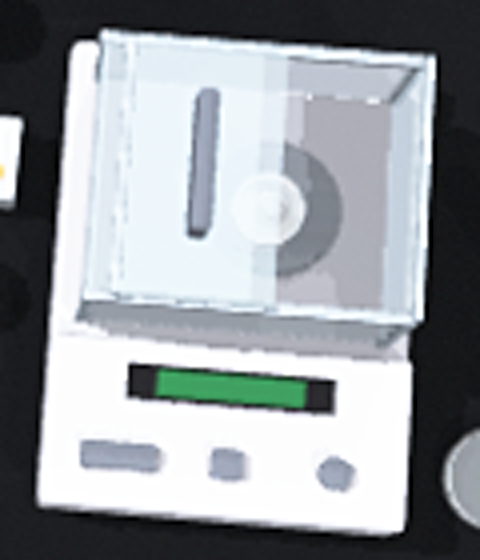

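Request:
servo_tool(targets=[1,0,0,0,0,0,-0.017,1,0,0,0,0,0,-0.017,1,0,0,0,0,0,-0.0163,1,-0.078,-0.079,0,0,0,0,1,-0.078,-0.079,0,0,0,0,1,-0.078,-0.079,0,0,0,0,1,-0.078,-0.079,0,0,0,0,1,-0.078,-0.079,0,0,0,0,1,-0.078,-0.079,0,0,0,0,1,-0.078,-0.079,0,0,0,0,1,-0.078,-0.079,0,0,0,0,1,-0.078,-0.079,0,0,0,0])

```text
time_s: 1.15
tool_pos: [317.7, 278.8, 231.3]
tcp_rot: [-0.0, 0.041, 0.999, 0.0]
wrist_force: [0.9, 0.9, -0.1]
finger_gap: -0.0
grip_force: 0.0
```

Request:
servo_tool(targets=[1,-0.078,-0.079,0,0,0,0,1,-0.078,-0.079,0,0,0,0,1,-0.078,-0.079,0,0,0,0,1,-0.078,-0.079,0,0,0,0,1,-0.078,-0.079,0,0,0,0,1,-0.078,-0.079,0,0,0,0,1,-0.078,-0.079,0,0,0,0,1,-0.078,-0.079,0,0,0,0,1,-0.078,-0.079,0,0,0,0,1,-0.078,-0.079,0,0,0,0,1,-0.078,-0.079,0,0,0,0,1,-0.078,-0.079,0,0,0,0])

```text
time_s: 2.15
tool_pos: [574.5, -27.6, 230.9]
tcp_rot: [-0.0, 0.041, 0.999, 0.0]
wrist_force: [1.2, 0.6, 0.6]
finger_gap: 0.1
grip_force: 0.0
```

Request:
servo_tool(targets=[1,-0.078,-0.079,0,0,0,0,1,-0.078,-0.079,0,0,0,0,1,-0.072,-0.079,0,0,0,0,1,0,0,0,0,0,0,1,0,0,0,0,0,0])

```text
time_s: 2.57
tool_pos: [636.2, -104.0, 229.8]
tcp_rot: [-0.001, 0.042, 0.999, 0.0]
wrist_force: [-0.6, -0.7, 0.6]
finger_gap: -0.1
grip_force: 0.0
```

```bash
python3 - <<'E'
from h import *
s=read_state();c=capture('wrist');cv2.imwrite('pics/w1.png',c['image'])
print(s['tool_pos'],c['fovy'],np.round(c['tool_from_camera'],3).tolist(),s['wrist_force'])
E
```

```text
[ 636.24968735 -104.0008086   229.78865228] 58.98367643075794 [[-0.001, -0.955, -0.296, 76.145], [1.0, -0.001, 0.001, -0.661], [-0.001, -0.296, 0.955, -141.534], [0.0, 0.0, 0.0, 1.0]] [-0.57885703 -0.65293543  0.57598845]
```

View pics/w1.png

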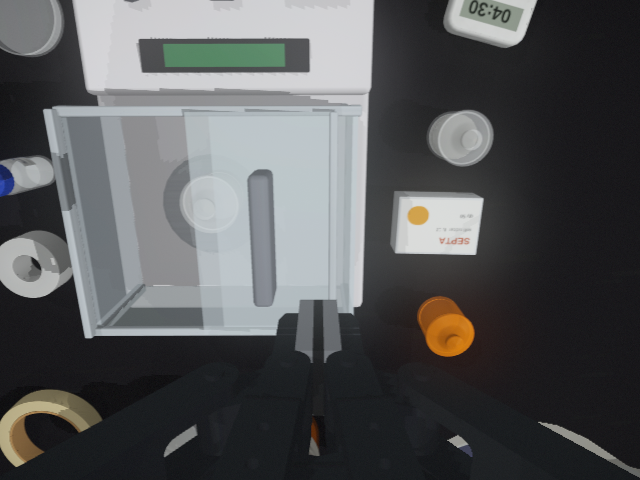

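The wrist view shows the grip from (261,171) to (264,305), with its top face at about columns 249 to 272. The closed tips, at about columns 297 to 341, are on its +y side.

```bash
python3 - <<'E'
from h import *
c=capture('wrist');s=read_state();T=np.array(c['tool_from_camera']);f=240/np.tan(np.radians(c['fovy'])/2)
def w(u,v,z):
    d=T[:3,:3]@[(u-c['cx'])/f,(v-c['cy'])/f,1];o=T[:3,3];k=(s['tool_pos'][2]-z-o[2])/d[2];return np.round(o+d*k,1)
g=cv2.cvtColor(c['image'],cv2.COLOR_BGR2GRAY)
for r in(190,240,290):print(r,g[r,240:285].tolist())
for u,v in((249,171),(272,171),(252,305),(275,305)):print(u,v,w(u,v,141))
print('shield corners tool xy',w(45,110,109),w(360,108,109),'tips',w(297,300,s['tool_pos'][2]),w(341,300,s['tool_pos'][2]))
E
```

```text
190 [195, 194, 192, 192, 193, 162, 122, 119, 127, 135, 139, 141, 141, 142, 142, 143, 143, 143, 144, 145, 146, 145, 144, 144, 142, 136, 125, 119, 117, 116, 115, 163, 189, 196, 195, 195, 195, 195, 195, 195, 195, 195, 195, 195, 195]
240 [191, 191, 191, 191, 191, 191, 191, 189, 149, 114, 121, 130, 136, 139, 139, 139, 140, 140, 142, 142, 142, 142, 144, 143, 142, 142, 141, 135, 123, 116, 115, 114, 122, 177, 194, 194, 194, 194, 194, 194, 194, 194, 194, 195, 194]
290 [186, 186, 187, 186, 186, 186, 187, 186, 186, 187, 162, 121, 111, 122, 130, 135, 136, 136, 137, 137, 138, 139, 139, 140, 141, 140, 139, 138, 137, 129, 117, 111, 111, 116, 167, 185, 187, 186, 186, 187, 187, 186, 186, 186, 186]
249 171 [ 44.6 -37.8  89.8]
272 171 [ 44.6 -25.3  89.8]
252 305 [-35.2 -39.9  89.8]
275 305 [-35.3 -26.1  89.8]
shield corners tool xy [  76.3 -162.   121.8] [ 77.3  24.6 121.8] tips [10.  -8.1  0. ] [9.9 7.9 0. ]
```

Request:
servo_tool(targets=[1,0.017,0,0.088,0,0,0,1,0,0,0.088,0,0,0,1,0,0,0.088,0,0,0,1,0,0,0.086,0,0,0,1,0,0,0,0,0,0,1,0,0,0,0,0,0])

```text
time_s: 3.17
tool_pos: [630.1, -100.9, 126.0]
tcp_rot: [-0.001, 0.04, 0.999, 0.0]
wrist_force: [0.1, -0.1, -0.2]
finger_gap: 0.1
grip_force: 0.0
```

Request:
servo_tool(targets=[1,0,-0.027,0,0,0,0,1,0,-0.027,0,0,0,0,1,0,-0.02,0,0,0,0,1,0,-0.02,0,0,0,0,1,0,-0.02,0,0,0,0,1,0,-0.02,0,0,0,0,1,0,-0.02,0,0,0,0,1,0,-0.02,0,0,0,0,1,0,-0.02,0,0,0,0,1,0,-0.02,0,0,0,0,1,0,-0.02,0,0,0,0,1,0,-0.02,0,0,0,0])

```text
time_s: 4.17
tool_pos: [624.7, -178.7, 126.2]
tcp_rot: [-0.0, 0.041, 0.999, 0.0]
wrist_force: [0.5, 0.6, 0.8]
finger_gap: -0.2
grip_force: 0.8
```

Request:
servo_tool(targets=[1,0,-0.01,0,0,0,0,1,0,-0.01,0,0,0,0,1,0,-0.01,0,0,0,0,1,0,-0.01,0,0,0,0,1,0,-0.01,0,0,0,0])

```text
time_s: 4.58
tool_pos: [623.5, -193.2, 126.2]
tcp_rot: [-0.0, 0.041, 0.999, 0.0]
wrist_force: [0.4, 1.3, 0.4]
finger_gap: -0.1
grip_force: 0.7
```

Request:
servo_tool(targets=[1,0,-0.005,0,0,0,0,1,0,-0.005,0,0,0,0,1,0,-0.005,0,0,0,0])

```text
time_s: 4.83
tool_pos: [623.4, -194.1, 126.2]
tcp_rot: [-0.0, 0.041, 0.999, 0.003]
wrist_force: [1.6, 16.4, 2.8]
finger_gap: 0.0
grip_force: 8.7
```

The force rose to 16 N, so the door is at its stop. I'll back off, lift and check from above.

Request:
servo_tool(targets=[1,0,0.02,0,0,0,0,1,0,0.03,0,0,0,0,1,0,0,-0.08,0,0,0,1,0,0,-0.1,0,0,0,1,0,0.1,-0.1,0,0,0,1,0,0,0,0,0,0,1,0,0,0,0,0,0])

```text
time_s: 5.42
tool_pos: [627.9, -152.3, 212.0]
tcp_rot: [0.002, 0.04, 0.999, -0.001]
wrist_force: [0.2, -1.4, -0.1]
finger_gap: -0.1
grip_force: 0.0
```

```bash
python3 - <<'E'
from h import *
s=read_state();c=capture('wrist');cv2.imwrite('pics/w2.png',c['image'])
print(s['tool_pos'],s['wrist_force'])
T=np.array(c['tool_from_camera']);f=240/np.tan(np.radians(c['fovy'])/2)
g=cv2.cvtColor(c['image'],cv2.COLOR_BGR2GRAY)
E
```

```text
[ 627.88736721 -152.31931966  212.01366887] [ 0.15290687 -1.35270211 -0.12349878]
```

View pics/w2.png

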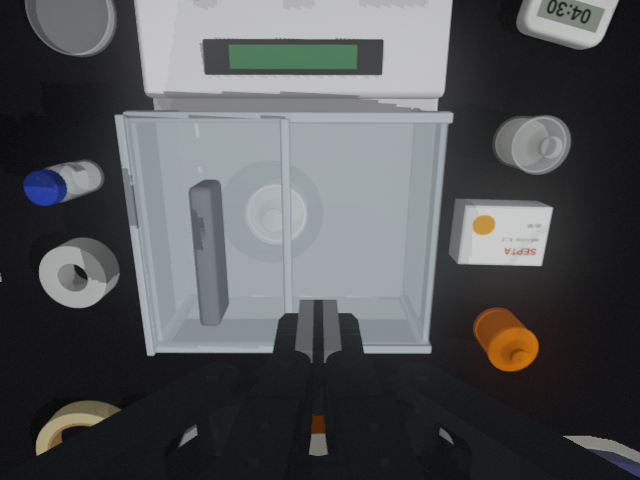

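The door is shut: its grip, about (208,250), is beside the stop side, and the plate's edge lies under the centre bar at column 286. Next I'll go above the bar key.

Request:
servo_tool(targets=[1,0.1,0.03,0,0,0,0,1,0.1,0.03,0,0,0,0,1,0.1,0.03,0,0,0,0,1,0.1,0.03,0,0,0,0,1,0.1,0.03,0,0,0,0,1,0,0,0.1,0,0,0,1,0,0,0.1,0,0,0,1,0,0,0,0,0,0,1,0,0,0,0,0,0])

```text
time_s: 6.22
tool_pos: [479.7, -96.2, 148.2]
tcp_rot: [-0.002, 0.041, 0.999, 0.001]
wrist_force: [0.5, 0.3, -0.4]
finger_gap: -0.0
grip_force: 0.0
```

```bash
python3 - <<'E'
from h import *
s=read_state();c=capture('wrist');cv2.imwrite('pics/w3.png',c['image'])
print(s['tool_pos'],s['tcp_rot'],s['wrist_force'])
T=np.array(c['tool_from_camera']);f=240/np.tan(np.radians(c['fovy'])/2)
g=cv2.cvtColor(c['image'],cv2.COLOR_BGR2GRAY)
m=cv2.inRange(g,90,180);m[330:]=0
for k in cv2.findContours(m,0,2)[0]:
    if 200<cv2.contourArea(k)<15000:
        r=cv2.minAreaRect(k);u,v=r[0]
        d=T[:3,:3]@[(u-c['cx'])/f,(v-c['cy'])/f,1];o=T[:3,3];q=(s['tool_pos'][2]-52-o[2])/d[2]
        print(np.round([u,v]),np.round(r[1]),round(r[2]),'size mm',np.round(np.array(r[1])*q/f,1),'tool',np.round(o+d*q,1))
E
```

```text
[479.68538331 -96.18413118 148.24453229] [-2.46298193e-03  4.11331218e-02  9.99150422e-01  6.58783894e-04] [ 0.45860013  0.27885219 -0.44901505]
[305. 315.] [15. 30.] 4 size mm [ 9.4 18.6] tool [-44.9  -8.2  96.2]
[220. 309.] [136.  21.] 0 size mm [83.9 13. ] tool [-41.4 -60.8  96.2]
[244. 296.] [231.  35.] 11 size mm [141.3  21.2] tool [-32.5 -45.7  96.2]
[314. 242.] [29. 83.] 90 size mm [17.  48.7] tool [ 2.5 -2.4 96.2]
[212. 242.] [31. 41.] 90 size mm [18.2 24.1] tool [  1.9 -62.8  96.2]
[110. 243.] [42. 34.] 4 size mm [24.5 20. ] tool [   1.8 -122.3   96.2]
[ 22. 239.] [84. 43.] 90 size mm [49.1 25.2] tool [   4.2 -173.8   96.2]
[216. 256.] [146. 351.] 90 size mm [ 86.5 208. ] tool [ -6.5 -61.1  96.2]
[520. 226.] [103.  87.] 15 size mm [59.5 50.6] tool [ 11.5 116.9  96.2]
[578.  72.] [80. 76.] 90 size mm [41.8 39.7] tool [ 95.  135.5  96.2]
[360.  34.] [68. 79.] 90 size mm [34.6 40.3] tool [113.1  21.4  96.2]
[114.  12.] [ 29. 184.] 82 size mm [14.5 92.5] tool [ 123.4 -102.9   96.2]
```

View pics/w3.png

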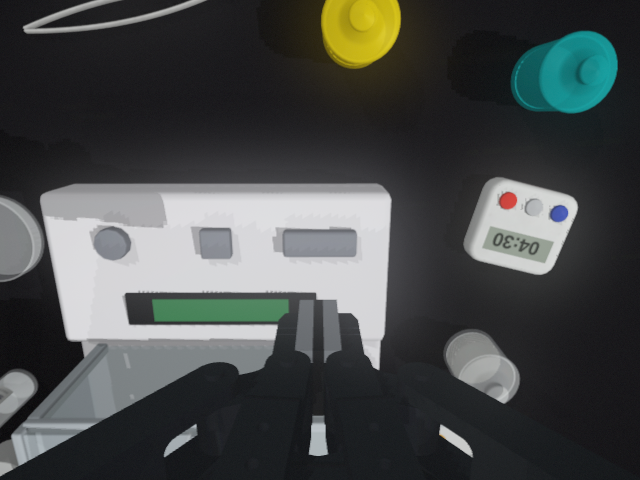

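The bar key, about columns 283 to 357 at row 242, is right under the tips. It is about 2.5 mm off in tool x, so I'll shift by that and descend.

Request:
servo_tool(targets=[1,0.008,0,0.08,0,0,0,1,0,0,0.08,0,0,0,1,0,0,0.08,0,0,0,1,0,0,0.05,0,0,0,1,0,0,0,0,0,0,1,0,0,0,0,0,0])

```text
time_s: 6.77
tool_pos: [479.4, -96.4, 63.4]
tcp_rot: [0.0, 0.041, 0.999, -0.0]
wrist_force: [0.5, -0.0, -0.5]
finger_gap: 0.2
grip_force: 0.0
```

Request:
servo_tool(targets=[1,0,0,0.01,0,0,0,1,0,0,0.01,0,0,0,1,0,0,0.01,0,0,0,1,0,0,0.005,0,0,0,1,0,0,0.005,0,0,0])

```text
time_s: 7.18
tool_pos: [478.9, -96.0, 51.0]
tcp_rot: [0.0, 0.041, 0.999, -0.0]
wrist_force: [-0.5, 0.2, 0.7]
finger_gap: 0.1
grip_force: 0.8
```

Request:
servo_tool(targets=[1,0,0,0.004,0,0,0,1,0,0,0.004,0,0,0,1,0,0,0,0,0,0])

```text
time_s: 7.43
tool_pos: [478.9, -96.0, 48.5]
tcp_rot: [0.0, 0.041, 0.999, -0.0]
wrist_force: [-0.4, 0.8, 3.3]
finger_gap: 0.0
grip_force: 1.7
```

Request:
servo_tool(targets=[1,0,0,0.003,0,0,0,1,0,0,0,0,0,0,1,0,0,0,0,0,0,1,0,0,0,0,0,0,1,0,0,0,0,0,0,1,0,0,0,0,0,0])

```text
time_s: 7.93
tool_pos: [478.9, -96.0, 47.6]
tcp_rot: [0.0, 0.041, 0.999, -0.0]
wrist_force: [-0.3, 0.2, 4.4]
finger_gap: -0.0
grip_force: 2.1
```

The key held at about 4.4 N, some 4.4 mm down, for 0.4 s. I'll release it straight up.

Request:
servo_tool(targets=[1,0,0,-0.015,0,0,0,1,0,0,-0.03,0,0,0,1,0,0,-0.08,0,0,0,1,0,0,-0.1,0,0,0,1,0,0,-0.1,0,0,0,1,0,0,0,0,0,0,1,0,0,0,0,0,0,1,0,0,0,0,0,0])

```text
time_s: 8.6
tool_pos: [478.0, -95.7, 144.7]
tcp_rot: [-0.001, 0.041, 0.999, 0.0]
wrist_force: [-0.4, 0.4, 0.3]
finger_gap: -0.0
grip_force: 0.0
```

```bash
python3 - <<'E'
from h import *
c=capture('wrist');d=capture('scene')
cv2.imwrite('pics/w4.png',np.hstack([cv2.resize(c['image'],(400,300)),cv2.resize(d['image'][200:440,260:580],(400,300))]))
E
```

```text
(no output)
```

View pics/w4.png

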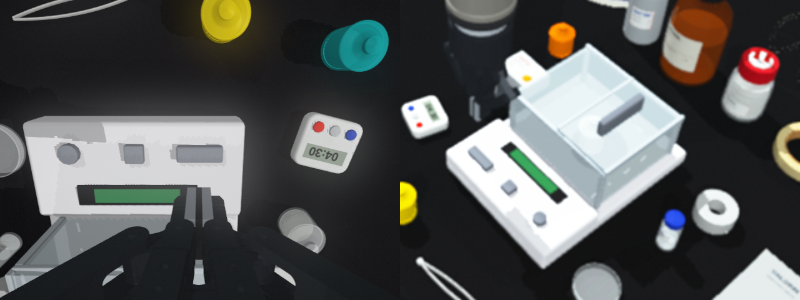

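The door is shut, with its grip near (620,115) on the stop side. The bar key is up again, everything else is where it was, and the arm is clear.

```bash
python3 -c "from cell import *;print(sign_off())"
```

```text
the job is handed in; nothing more can be done
None
```

The shield door is pushed shut against its stop, the bar-shaped tare key was pressed lightly (about 4.4 N) and came back up, nothing else was touched, and the job is handed in at about 9 s on the robot's clock.

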